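# Load a copper plate into the bench shear

### The job

Set the copper plate up for trimming in the bench shear: push it with the fingertips, flat along the bed and under the raised hold-down bar, until its leading edge is flush against the back gauge and its right-hand long edge is flush along the side fence. Slide it only, never lift or tip it, and push gently enough that the clamped back gauge keeps its setting. Leave the jar, the tin and the try square where they are, and finish with the hand clear.

Things in the scene. Friction and masses are not known exactly. Their poses are not given: they have to be found in the camera images.
- shear: Grey bench shear for plates, bolted down. Origin on the table under the middle of the cutting edge; +x is the feed direction, +y the feeding worker's left, +z up. In this frame, mm: flat aluminium bed, top z = 60, x = -310 to 0 (cutting edge), y = -150 to 150; behind the cutting edge no bed, only two gauge rods 7 below bed level. Raised hand lever outside the right frame, leaning to +x
- fence (a point): Side fence: straight steel strip fixed on the right of the bed, parallel to the feed. Point: middle of its inner face (which looks to the shear's +y) at bed height, shear frame (-184, -100, 60). Strip 240 long (x = -304 to -64), 10 high, 18 thick
- hold_down (a point): Hold-down bar: fixed raised steel bar right across the bed, 8 mm over it. Point: middle of its underside, shear frame (-43, 0, 68). 26 wide (x = -56 to -30), top z = 80; at its ends (|y| 112 to 150) lugs and black knobs reach up to z = 118
- blade (a point): Raised blade and beam across the bed. Point: middle of the blade's lower edge, shear frame (4, 0, 79). Blade edge slopes, z = 76 to 82, always above the hold-down's gap; beam x = 4 to 26, up to z = 140. Side frames at |y| = 150 to 172, x = -76 to 60, up to z = 155
- gauge_face (a point): Back gauge: steel bar across the feed behind the blade, 190 wide, z = 46 to 80, clamped on the rods. Point: middle of its front face at bed height + 2, axes as the shear's (face looks to -x, square to the fence). Set 55 to 75 mm beyond the cutting edge, different each time; a push over about 45 N makes it slip
- plate: Bare copper plate 180 x 110 x 4 mm, 0.71 kg more or less, lying loose on the bed in front of the hold-down bar, somewhat askew and off the fence. Origin: centre of its underside. x along its 180 length towards its leading end, y to its left across its 110 width, z up. Slides easily on the bed (friction about 0.3). Too wide to grip from above
- lead_left (a point): Leading left corner of the plate, at half thickness (90, 55, 2 in the plate's frame)
- lead_right (a point): Leading right corner of the plate, at half thickness (90, -55, 2)
- trail_right (a point): Trailing right corner of the plate, at half thickness (-90, -55, 2)
- jar: Bystander: amber glass jar with black lid, 62 diameter, 72 tall, standing on the table past the feed end of the bed. Origin: centre of its underside
- tin: Bystander: plain steel tin, 66 diameter, 90 tall, standing on the table behind the back gauge. Origin: centre of its underside
- square: Bystander: try square lying flat on the table past the feed end of the bed: dark wooden stock 100 x 18 x 14, steel blade 100 long. Origin: under the middle of the stock
Things that resemble listed ones, but are neither listed nor needed, are in the scene too. Several things have the shape of the plate; the one meant has the colours described above.

How it is judged:
By the outcome, as a careful person would: the job done as asked, in the order asked, and still so for the second after the job is handed in, with the robot touching nothing.
It also fails if it takes over 72 s, if anything falls off the work surface, if the arm or the gripper's body presses on something with over 40 N, if the wrist force passes 120 N, or if a joint passes its speed limit or range.

### The arm

A 6-joint arm with a two-finger parallel gripper is mounted at the origin on the work surface. World frame = base frame: x ahead of the robot, y to its left, z up, the work surface at z = 0. Lengths are in m, angles in rad, forces in N, time in s.
With the tool pointing down it reaches from about 0.35 to 0.975 m from the base axis. Payload 4.9 kg.
Tool frame: the origin (TCP) lies at the very end of the fingers, on their centre line; the grasp point (between the pads) lies 19 mm behind it; x points along the fingers, z is the direction in which the jaws open and shut, and the axes are right-handed (so a half turn about x gives the same grasp; the last joint's range is limited). The gripper opens to 85 mm and grips with 20 to 120 N. Pads are 22 mm wide; open, the fingers measure 114 mm over their backs; the gripper's body (76 mm by 85 mm) begins 54 mm behind the grasp point. The pads swing forward as they close: fully open they stand 13 mm farther back than shut.
Start: joints at [-1.328, 0.053, 1.613, -0, 1.476, -0.119], TCP at [0.221, -0.585, 0.231] pointing down, gripper open.
Joint ranges: [-3.01, 3.01], [-1.01, 2.22], [0.06, 2.58], [-1.02, 4.17], [0.09, 2.62], [-3.14, 3.14]. Speed limits (rad/s): [2.57, 2.57, 3.14, 3.14, 3.14, 3.14].

### API

Orientations are given as a rotation vector (axis times angle).
In Python, from station import ctrl, imaging gives the robot as it stands. The module is installed in compiled form; this text tells all that it offers.
- The arm moves only by the shell command python3 -m jog 'ROWS' [FORCE]. ROWS is JSON, a list that holds one entry, the list of rows, each a list of 5 numbers: the shift along the tool's x, y, z in m, then the turn about the tool's x in rad, then the closure, from -1 (fully open) to 1 (shut). A call has 1 to 12 rows; each row is the pose to reach, as a shift and turn from the pose measured when the call began, along the tool's axes at that moment; what a row does not reach only later rows make up. A row lasts 1/10 s, in which the tool goes at most 50 mm and 8.59 degrees, less where a joint would pass 70% of its speed; a pose out of reach is approached as far as the arm can. A call with a gripper value outside its range is refused whole. The fingers move at their own pace and stop on an object; FORCE is the grip in N (left out, the last holds). Time passes only in rows, so rows that repeat a pose let the fingers close. It gives the time, the measured TCP pose, the force and the opening at its end, in the units of the state.
- ctrl.get_obs(): the state, without advancing time (a new reading comes with each control period).
- imaging.get_image(name): name is "scene" or "side" or "wrist"; returns a dict with "color" (420x560x3 uint8, red, green, blue), "intrinsics" (3x3 intrinsics, pixels), "R" (3x3) and "t" (3): a world point X has camera coordinates R X + t. Camera axes: x right, y down, z forward; pixel columns grow to the right and rows downward; lengths in m; the calibration is good to about 2 mm. A picture is of the moment at which its call begins. There is no depth.
- ctrl.finish_job(): hands the job in, once; it reports no verdict.
The state is a dict: "t": time; "q": joint angles; "dq": joint speeds; "effort": joint torques, N m; "tool_pos": TCP position; "tool_rot": TCP orientation; "contact_force": force on the tool from outside, world axes, zero at the start; "wrist_torque": the same for the moment, N m; "opening": finger opening in m.
Only numpy, scipy, OpenCV 4.12 (cv2) and the standard library are available. Lean on these libraries where they do the work, as an engineer would, in place of code of your own. Each camera call takes 0.05 s, during which the arm holds its last target.

## Working session

There is one attempt and no reset: what is moved stays moved. The work goes in short steps, Python scripts to look and compute and a shell command to move; the robot and the scene stay as the last step left them, time stands still between calls to the robot, and variables do not carry over. Pictures are saved under pics/ and viewed, and the job is handed in when it is done.

```bash
mkdir -p pics; ls
python3 - <<'E'
from station import ctrl, imaging
import cv2, numpy as np
o=ctrl.get_obs()
for k,v in o.items(): print(k,np.round(v,4))
for n in ("scene","side","wrist"):
    d=imaging.get_image(n)
    cv2.imwrite(f"pics/{n}0.png",cv2.cvtColor(d["color"],cv2.COLOR_RGB2BGR))
    np.savez(f"pics/{n}0.npz",**d)
    print(n,d["intrinsics"].tolist(),np.round(d["R"],4).tolist(),np.round(d["t"],4).tolist())
E
```

```text
pics
t 0.0
q [-1.328   0.0534  1.6143 -0.      1.476  -0.119 ]
dq [-0.0016 -0.0003 -0.0008  0.0005 -0.      0.    ]
effort [ 1.30000e-03 -3.93677e+01 -3.70177e+01 -0.00000e+00  7.00000e-03
  0.00000e+00]
tool_pos [ 0.2211 -0.5839  0.23  ]
tool_rot [ 0.94    1.3606 -0.9378]
contact_force [-0.3537 -0.617   0.3829]
wrist_torque [ 0.0179 -0.0075 -0.031 ]
opening 0.0851
scene [[430.15951104192334, 0.0, 281.5036175236735], [0.0, 430.15951104192334, 203.00007355505045], [0.0, 0.0, 1.0]] [[0.4096, 0.9121, 0.0201], [0.677, -0.2891, -0.6769], [-0.6115, 0.2908, -0.7358]] [-0.2403, -0.2712, 1.254]
side [[467.4908625171374, 0.0, 285.6571898834741], [0.0, 467.4908625171374, 207.91057208543157], [0.0, 0.0, 1.0]] [[-0.7923, -0.6098, 0.0193], [-0.4365, 0.5445, -0.7163], [0.4263, -0.5759, -0.6976]] [0.4041, 0.2475, 1.0911]
wrist [[357.4357340474347, 0.0, 283.62541055982774], [0.0, 357.4357340474347, 208.60286603386916], [0.0, 0.0, 1.0]] [[0.3542, -0.9352, -0.0017], [-0.8982, -0.3406, 0.2778], [-0.2604, -0.0969, -0.9606]] [-0.6239, -0.0348, 0.3801]
```

View pics/scene0.png

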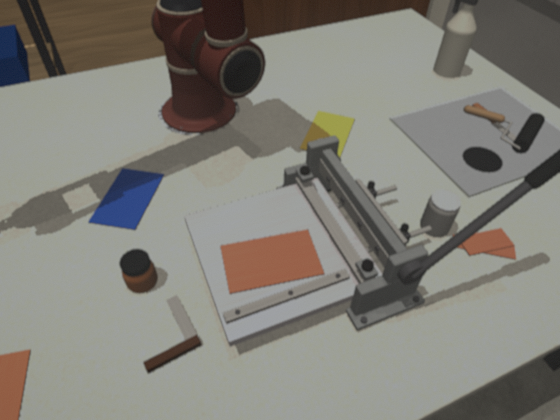

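View pics/side0.png

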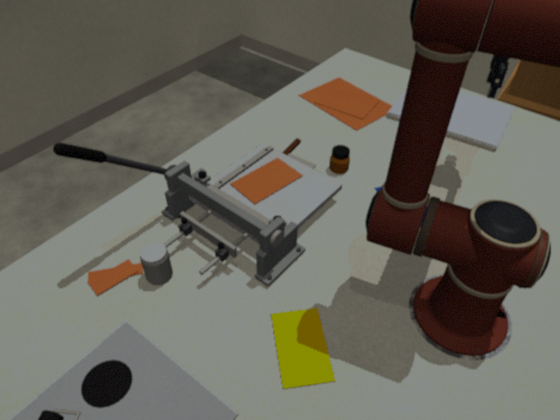

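View pics/wrist0.png

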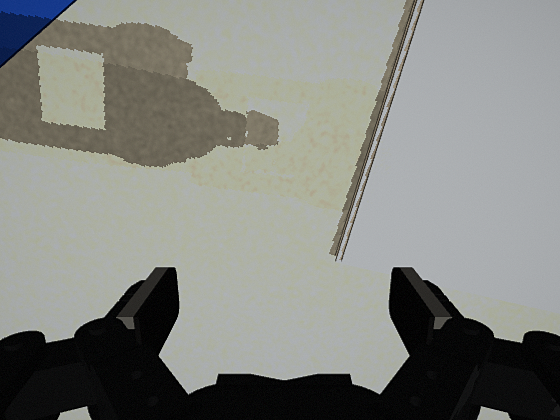

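Run:
```python
import cv2
a=cv2.imread("pics/scene0.png")[120:350,170:450]; cv2.imwrite("pics/scene0z.png",cv2.resize(a,None,fx=2.6,fy=2.6,interpolation=cv2.INTER_CUBIC))
a=cv2.imread("pics/side0.png")[130:290,150:350]; cv2.imwrite("pics/side0z.png",cv2.resize(a,None,fx=3.7,fy=3.7,interpolation=cv2.INTER_CUBIC))
```

```text
(no output)
```

View pics/scene0z.png

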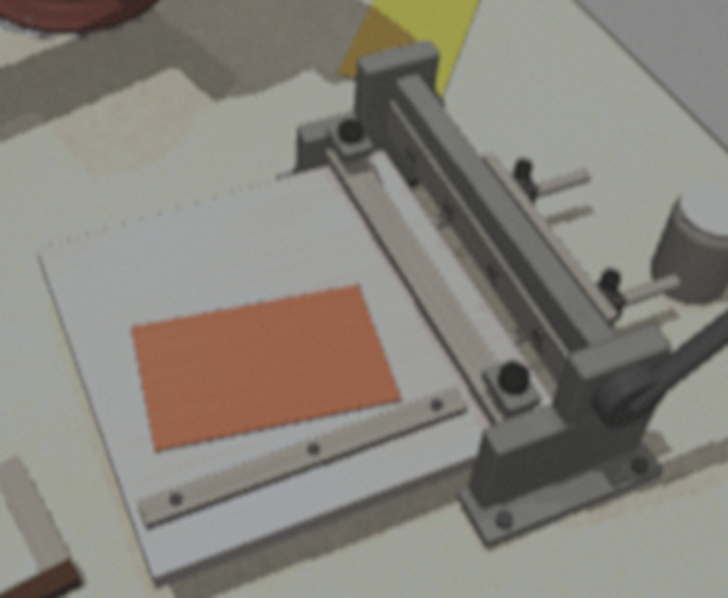

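View pics/side0z.png

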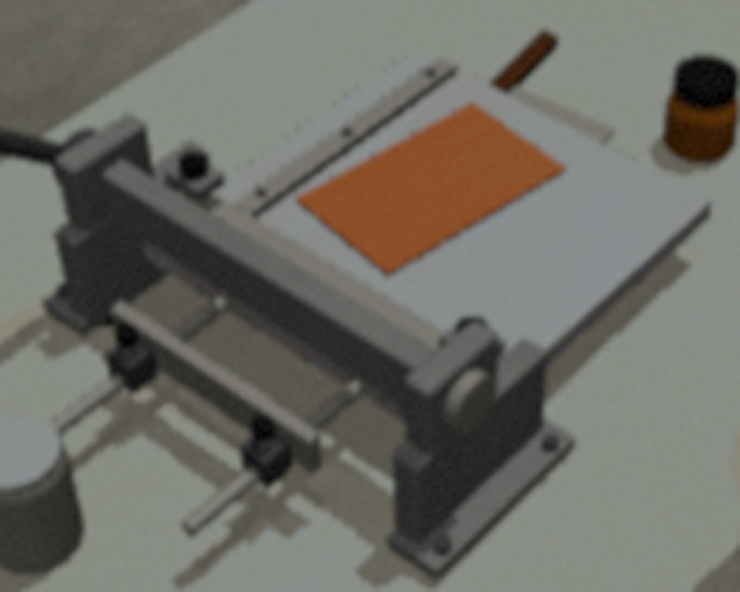

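```bash
cat > h.py <<'E'
import cv2, numpy as np
from scipy.optimize import least_squares
def load(n): return dict(np.load(f"pics/{n}.npz"))
def proj(d,X):
    X=np.atleast_2d(X); c=X@d["R"].T+d["t"]; p=c@d["intrinsics"].T; return p[:,:2]/p[:,2:]
def ray_z(d,uv,z):
    K,R,t=d["intrinsics"],d["R"],d["t"]; c=-R.T@t
    v=R.T@np.linalg.inv(K)@np.array([uv[0],uv[1],1.]); return c+v*(z-c[2])/v[2]
def Xf(p,P):  # p x,y,yaw ; P mm shear
    P=np.atleast_2d(np.array(P,float))/1000; c,s=np.cos(p[2]),np.sin(p[2])
    return np.c_[p[0]+c*P[:,0]-s*P[:,1],p[1]+s*P[:,0]+c*P[:,1],P[:,2]]
def inv(p,W):
    W=np.atleast_2d(W); c,s=np.cos(p[2]),np.sin(p[2]); d=W[:,:2]-p[:2]
    return np.c_[c*d[:,0]+s*d[:,1],-s*d[:,0]+c*d[:,1],W[:,2]]*1000
def copper(img,box):
    h=cv2.cvtColor(img,cv2.COLOR_RGB2HSV); m=((h[...,0]<16)&(h[...,1]>110)&(h[...,2]>70)).astype(np.uint8)
    k=np.zeros_like(m); x0,y0,x1,y1=box; k[y0:y1,x0:x1]=m[y0:y1,x0:x1]; return k
E
python3 - <<'E'
from h import *
S,D=load("scene0"),load("side0")
z=lambda x,y:(170+x/2.6-.3,120+y/2.6-.3)
w=lambda x,y:(150+x/3.7-.36,130+y/3.7-.36)
cs=[((-310,-150,60),S,z(155,572)),((-310,150,60),S,z(38,254)),((-304,-100,70),S,z(140,498)),((-64,-100,70),S,z(457,390)),((-304,-118,70),S,z(147,520)),
((-310,150,60),D,w(709,206)),((-304,-100,70),D,w(457,68)),((-64,-100,70),D,w(256,212))]
def f(p): return np.concatenate([(proj(d,Xf(p,P))-uv).ravel() for P,d,uv in cs])
best=min((least_squares(f,[.5,-.4,a],loss="soft_l1") for a in np.arange(-3,3.1,1)),key=lambda r:r.cost)
p=best.x; print(p,np.degrees(p[2])); print(np.round(f(p).reshape(-1,2),1))
np.save("shear.npy",p)
for d,n,box in((S,"scene",(200,210,340,300)),(D,"side",(220,150,310,210))):
    m=copper(d["color"],box); c=max(cv2.findContours(m,0,cv2.CHAIN_APPROX_NONE)[0],key=cv2.contourArea)
    print(n,cv2.contourArea(c)); q=cv2.approxPolyDP(c,6,True)[:,0]; print(q.tolist())
    print(np.round([inv(p,ray_z(d,u,.064))[0] for u in q],1).tolist())
    im=cv2.cvtColor(d["color"],cv2.COLOR_RGB2BGR); im=cv2.resize(im,None,fx=3,fy=3,interpolation=cv2.INTER_CUBIC)
    def ln(a,b,col=(0,255,0)):
        u=proj(d,Xf(p,[a,b]))*3+1; cv2.line(im,tuple(map(int,u[0])),tuple(map(int,u[1])),col,1,cv2.LINE_AA)
    def rect(x0,x1,y0,y1,zz,col=(0,255,0)):
        P=[(x0,y0,zz),(x1,y0,zz),(x1,y1,zz),(x0,y1,zz)]
        for i in range(4): ln(P[i],P[(i+1)%4],col)
    rect(-310,0,-150,150,60); rect(-304,-64,-118,-100,70,(255,0,0)); rect(-56,-30,-112,112,80,(0,0,255)); rect(4,26,-150,150,140)
    rect(-76,60,-172,-150,155,(255,0,255)); rect(-76,60,150,172,155,(255,0,255))
    for g in(55,75): ln((g,-95,80),(g,95,80),(0,255,255))
    im=im[360:960,510:1310] if n=="scene" else im[360:900,420:1120]
    cv2.imwrite(f"pics/{n}0o.png",im)
E
```

```text
[0.58826958 0.1523476  1.54425528] 88.47931019723285
[[-0.3  0.8]
 [ 0.4 -3.1]
 [-0.6 -0.1]
 [ 0.2 -2. ]
 [-0.1  0.3]
 [ 0.4 -1. ]
 [-0.5 -0.5]
 [-2.6  0.8]]
scene 4074.5
[[307, 231], [222, 246], [230, 292], [322, 273]]
[[-91.8, 11.3, 64.0], [-262.9, 38.9, 64.0], [-280.3, -65.1, 64.0], [-108.3, -90.7, 64.0]]
side 1492.5
[[301, 175], [277, 158], [231, 184], [255, 203]]
[[-263.7, 40.5, 64.0], [-279.2, -62.1, 64.0], [-105.9, -84.9, 64.0], [-91.8, 17.5, 64.0]]
```

View pics/scene0o.png

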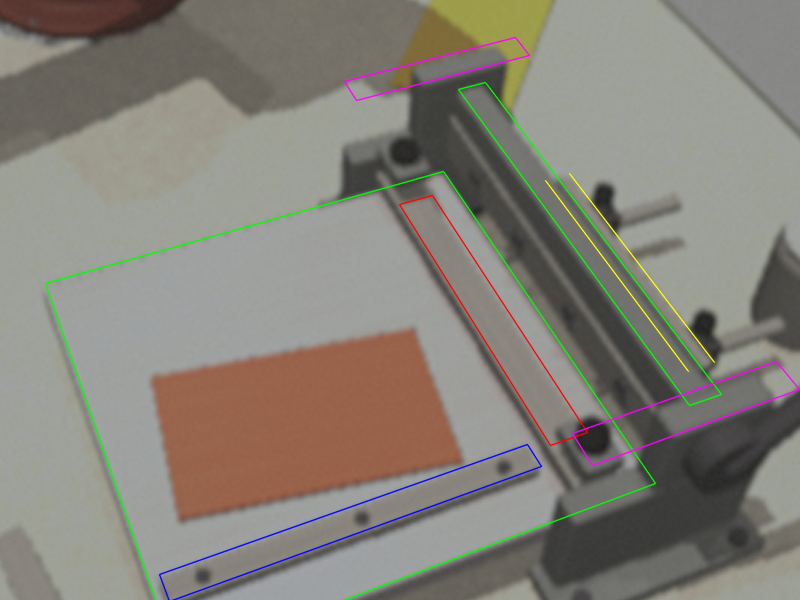

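View pics/side0o.png

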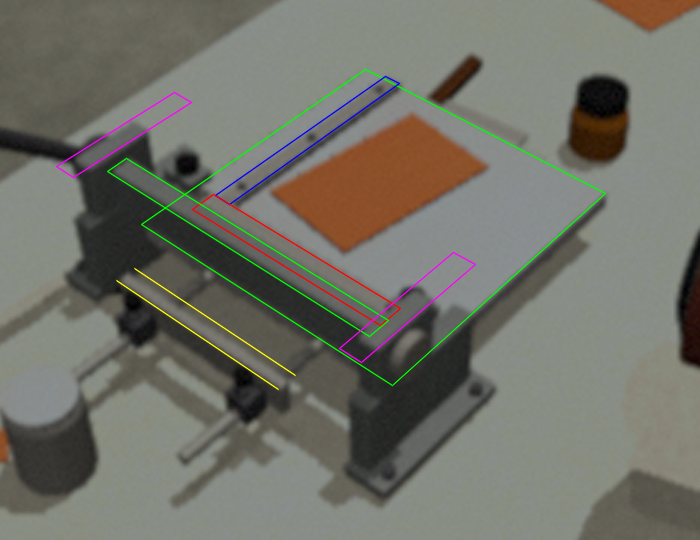

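```bash
cat >> h.py <<'E'
from scipy.spatial.transform import Rotation as Ro
def shift(o,target,jaw=None):
    """target world xyz -> tool-axis shift (mm) ; jaw world dir -> turn about tool x"""
    R=Ro.from_rotvec(o["tool_rot"]).as_matrix(); s=R.T@(np.array(target)-o["tool_pos"])
    a=0
    if jaw is not None:
        j=R.T@np.array([jaw[0],jaw[1],0]); a=np.arctan2(-j[1],j[2])
    return np.round(s*1000,1),round(float((a+np.pi/2)%np.pi-np.pi/2),4)
E
python3 - <<'E'
from h import *
from station import ctrl
o=ctrl.get_obs(); p=np.load("shear.npy")
print(np.round(Ro.from_rotvec(o["tool_rot"]).as_matrix(),4))
t=Xf(p,[-190,75,150])[0]; print(t)
print(shift(o,t,(-np.sin(p[2]),np.cos(p[2]))))
E
```

```text
[[-4.000e-04  9.353e-01  3.539e-01]
 [ 1.500e-03  3.539e-01 -9.353e-01]
 [-1.000e+00  2.000e-04 -1.600e-03]]
[ 0.50825379 -0.03559514  0.15      ]
(array([  81.1,  462.7, -411.2]), -1.1825)
```

```bash
python3 -m jog '[[[0,0.04,-0.035,-0.14,1],[0,0.08,-0.07,-0.28,1],[0,0.12,-0.105,-0.42,1],[0,0.16,-0.14,-0.56,1],[0,0.2,-0.175,-0.7,1],[0,0.24,-0.21,-0.84,1],[0,0.28,-0.245,-0.98,1],[0,0.32,-0.28,-1.12,1],[0,0.36,-0.32,-1.182,1],[0,0.40,-0.355,-1.182,1],[0,0.44,-0.39,-1.182,1],[0.03,0.463,-0.411,-1.182,1]]]' 20
python3 - <<'E'
from h import *
from station import ctrl, imaging
o=ctrl.get_obs(); print(np.round(Ro.from_rotvec(o["tool_rot"]).as_matrix(),4),o["tool_pos"],o["opening"],o["q"],o["t"])
d=imaging.get_image("wrist"); np.savez("pics/wrist1.npz",**d); cv2.imwrite("pics/wrist1.png",cv2.cvtColor(d["color"],cv2.COLOR_RGB2BGR))
E
```

```text
t: 1.35
tool_pos: [0.5002, -0.0549, 0.2142]
tool_rot: [0.021, 1.565, -0.021]
contact_force: [1.5, -0.3, -0.1]
opening: 0.0002
[[ 6.100e-03  2.630e-02  9.996e-01]
 [-1.000e-04  9.997e-01 -2.630e-02]
 [-1.000e+00  0.000e+00  6.100e-03]] [ 0.50019516 -0.05494057  0.21419739] 0.0001631646090277806 [-2.58192253e-01 -2.38266564e-01  1.91333632e+00  1.42885629e-03
  1.46060062e+00 -2.32067209e-01] 1.35
```

View pics/wrist1.png

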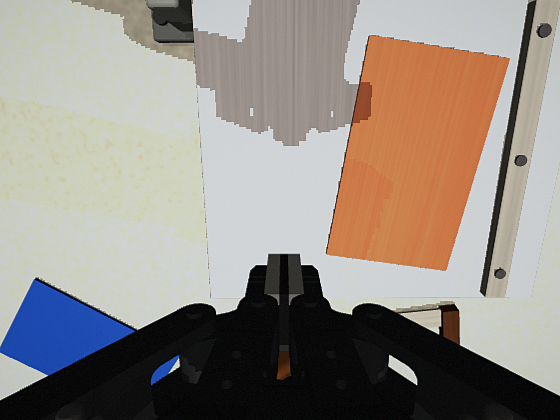

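Run:
```python
from h import *
d=load("wrist1"); p=np.load("shear.npy")
im=cv2.cvtColor(d["color"],cv2.COLOR_RGB2BGR)
cv2.imwrite("pics/wrist1a.png",cv2.resize(im[200:310,420:560],None,fx=5,fy=5,interpolation=cv2.INTER_CUBIC))
cv2.imwrite("pics/wrist1b.png",cv2.resize(im[0:110,420:560],None,fx=5,fy=5,interpolation=cv2.INTER_CUBIC))
m=copper(d["color"],(300,20,530,290)); c=max(cv2.findContours(m,0,cv2.CHAIN_APPROX_NONE)[0],key=cv2.contourArea)
q=cv2.approxPolyDP(c,8,True)[:,0]; print(q.tolist())
W=np.array([ray_z(d,u,.064) for u in q]); print(np.round(W,4).tolist()); print(np.round(inv(p,W),1).tolist())
for u in [(482,296),(527,5)]: print("fence bed",ray_z(d,u,.060), ray_z(d,u,.07))
for u in [(211,297),(194,40)]: w=ray_z(d,u,.060);print("bed L",w,inv(p,w))
```

```text
[[370, 35], [326, 253], [445, 270], [509, 59]]
[[0.5707, 0.0653, 0.064], [0.5389, -0.1108, 0.064], [0.6465, -0.1305, 0.064], [0.678, 0.0458, 0.064]]
[[-87.5, 15.2, 64.0], [-264.3, 42.4, 64.0], [-281.2, -65.8, 64.0], [-104.1, -92.5, 64.0]]
fence bed [ 0.68594993 -0.16028552  0.06      ] [ 0.67979528 -0.15435006  0.07      ]
fence bed [0.68827623 0.08348093 0.06      ] [0.68204348 0.08123113 0.07      ]
bed L [ 0.43231948 -0.15379316  0.06      ] [[-310.17152826  147.77083246   60.        ]]
bed L [0.43751017 0.0657932  0.06      ] [[-90.52475258 148.40934199  60.        ]]
```

View pics/wrist1a.png

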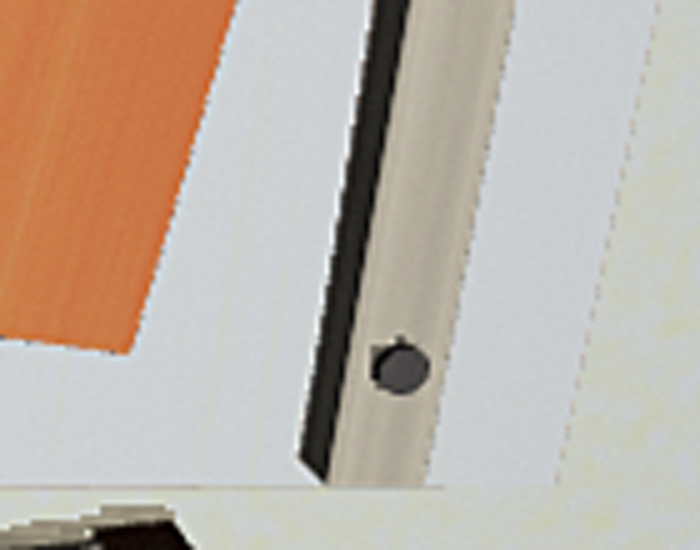

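View pics/wrist1b.png

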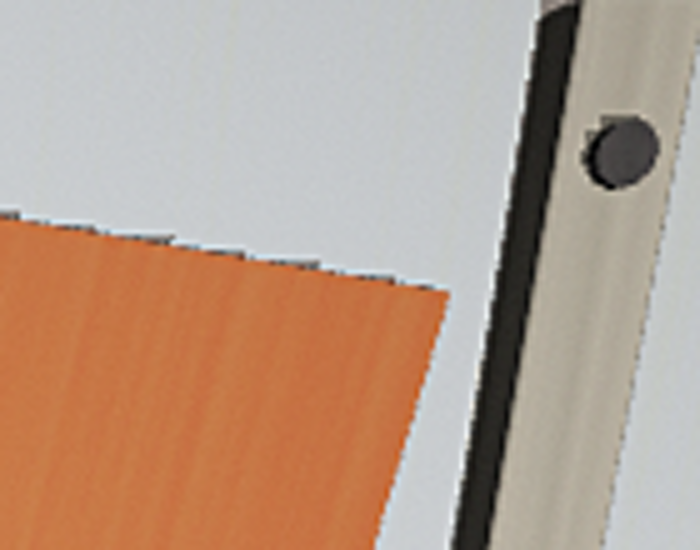

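Run:
```python
from h import *
d=load("wrist1"); p0=np.load("shear.npy")
cs=[((-304,-100,60),(480,291.6)),((-64,-100,60),(528,3)),((-310,150,60),(211,297.5)),((-304,-100,70),(485.5,297)),((-304,-118,70),(505,297.5)),((-310,-150,60),(531,297.5))]
f=lambda p:np.concatenate([(proj(d,Xf(p,P))-uv).ravel() for P,uv in cs])
r=least_squares(f,p0); p=r.x; print(p,np.degrees(p[2])); print(np.round(f(p).reshape(-1,2),1)); np.save("shear.npy",p)
for u in [(370,35),(326,253),(445,270),(509,59)]: print(np.round(inv(p,ray_z(d,u,.064)),1))
from station import ctrl
o=ctrl.get_obs(); jaw=(-np.sin(p[2]),np.cos(p[2]))
print(o["tool_pos"],shift(o,Xf(p,[-195,58,85])[0],jaw))
```

```text
[0.59093157 0.15113718 1.54397781] 88.4634122806728
[[-0.8 -0.1]
 [ 0.4  0.5]
 [ 0.5  0.4]
 [-0.4 -0. ]
 [-0.1 -0.6]
 [ 0.3 -0.5]]
[[-86.4  17.9  64. ]]
[[-263.2   45.    64. ]]
[[-280.   -63.1   64. ]]
[[-103.   -89.9   64. ]]
[ 0.49941234 -0.04899712  0.20850838] (array([123.5,   6.5,  28.2]), 0.0056)
```

```bash
python3 -m jog '[[[0.04,0.0065,0.028,0.005,1],[0.08,0.0065,0.028,0.005,1],[0.12,0.0065,0.028,0.005,1],[0.135,0.0065,0.028,0.005,1],[0.135,0.0065,0.028,0.005,1],[0.135,0.0065,0.028,0.005,1],[0.135,0.0065,0.028,0.005,1]]]'
python3 - <<'E'
from h import *
from station import ctrl
o=ctrl.get_obs(); p=np.load("shear.npy");jaw=(-np.sin(p[2]),np.cos(p[2]))
print(o["tool_pos"],inv(p,o["tool_pos"]),shift(o,Xf(p,[-195,58,62])[0],jaw))
print(np.round(Ro.from_rotvec(o["tool_rot"]).as_matrix(),4))
E
```

```text
t: 2.1
tool_pos: [0.5294, -0.0428, 0.0764]
tool_rot: [0.026, 1.567, -0.016]
contact_force: [-0.7, -0.3, 0.5]
opening: -0.0
[ 0.5294108  -0.04279529  0.07640597] [[-195.51242523   56.29829143   76.40596579]] (array([14.4,  0.4, -1.8]), 0.0003)
[[ 0.0042  0.0266  0.9996]
 [ 0.0059  0.9996 -0.0266]
 [-1.      0.006   0.004 ]]
```

```bash
python3 -m jog '[[[0.006,0,0,0,1],[0.012,0,0,0,1],[0.0142,0,0,0,1],[0.0142,0,0,0,1],[0.0142,0,0,0,1]]]';  python3 -m jog '[[[0,0,0.003,0,1],[0,0,0.006,0,1],[0,0,0.009,0,1],[0,0,0.012,0,1],[0,0,0.015,0,1],[0,0,0.018,0,1],[0,0,0.018,0,1]]]'
python3 - <<'E'
from h import *
from station import ctrl, imaging
o=ctrl.get_obs(); p=np.load("shear.npy");jaw=(-np.sin(p[2]),np.cos(p[2]))
print(inv(p,o["tool_pos"]))
d=imaging.get_image("wrist"); np.savez("pics/wrist2.npz",**d); cv2.imwrite("pics/wrist2.png",cv2.cvtColor(d["color"],cv2.COLOR_RGB2BGR))
E
```

```text
t: 2.6
tool_pos: [0.5293, -0.0427, 0.062]
tool_rot: [0.026, 1.567, -0.016]
contact_force: [0.3, -0.3, 0.7]
opening: -0.0001
t: 3.3
tool_pos: [0.5476, -0.0432, 0.0621]
tool_rot: [0.026, 1.567, -0.016]
contact_force: [-0.3, -0.5, 0.7]
opening: -0.0
[[-195.4273533    38.06437695   62.05470373]]
```

View pics/wrist2.png

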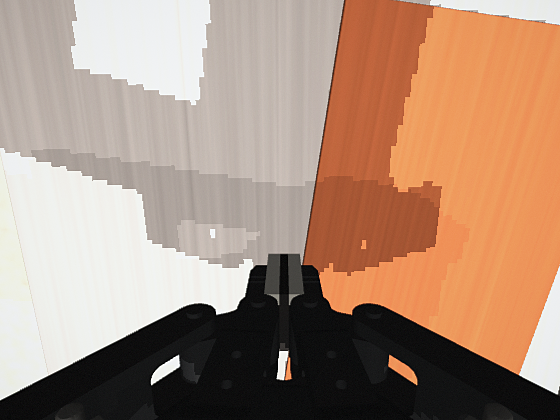

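```bash
python3 -m jog '[[[0,0,0.002,0,1],[0,0,0.004,0,1],[0,0,0.006,0,1],[0,0,0.008,0,1],[0,0,0.01,0,1],[0,0,0.012,0,1],[0,0,0.014,0,1],[0,0,0.014,0,1]]]'
python3 - <<'E'
from h import *
from station import ctrl, imaging
o=ctrl.get_obs(); p=np.load("shear.npy")
print(inv(p,o["tool_pos"]))
d=imaging.get_image("wrist"); np.savez("pics/wrist3.npz",**d); cv2.imwrite("pics/wrist3.png",cv2.cvtColor(d["color"],cv2.COLOR_RGB2BGR))
E
```

```text
t: 4.15
tool_pos: [0.562, -0.0435, 0.0621]
tool_rot: [0.026, 1.566, -0.016]
contact_force: [-2.4, 0.2, -0.3]
opening: -0.0001
[[-195.31176312   23.7435896    62.0579764 ]]
```

View pics/wrist3.png

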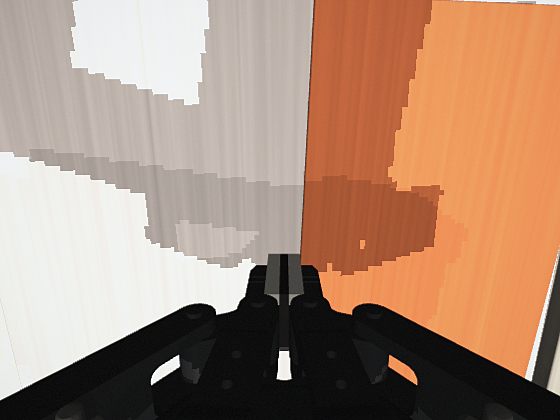

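```bash
python3 -m jog '[[[0,0,0.001,0,1],[0,0,0.002,0,1],[0,0,0.003,0,1],[0,0,0.004,0,1],[0,0,0.004,0,1]]]';python3 -m jog '[[[0,0,0.001,0,1],[0,0,0.002,0,1],[0,0,0.002,0,1]]]'
python3 - <<'E'
from h import *
from station import ctrl, imaging
o=ctrl.get_obs(); p=np.load("shear.npy")
print(inv(p,o["tool_pos"]))
d=imaging.get_image("wrist"); np.savez("pics/wrist4.npz",**d); cv2.imwrite("pics/wrist4.png",cv2.cvtColor(d["color"],cv2.COLOR_RGB2BGR))
E
```

```text
t: 4.7
tool_pos: [0.5661, -0.0435, 0.0621]
tool_rot: [0.026, 1.566, -0.016]
contact_force: [-1.8, -1.1, -0.7]
opening: -0.0003
t: 5.0
tool_pos: [0.5666, -0.0435, 0.062]
tool_rot: [0.026, 1.57, -0.016]
contact_force: [-8.2, -1.2, 3.9]
opening: 0.0002
[[-195.22757264   19.06250061   61.98119985]]
```

View pics/wrist4.png

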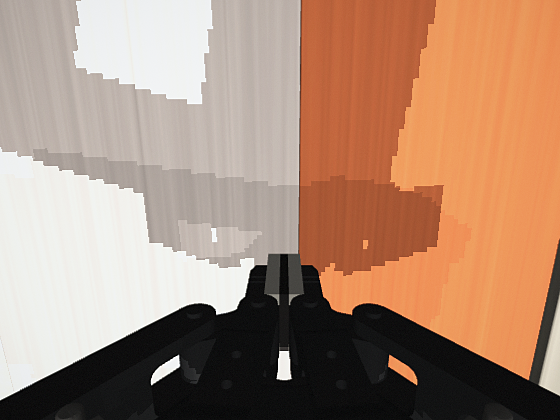

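```bash
python3 -m jog '[[[0,0,-0.006,0,1],[0,0,-0.012,0,1],[-0.03,0,-0.012,0,0.2],[-0.06,0,-0.012,0,0.2],[-0.06,0,-0.012,0,0.2]]]'
python3 - <<'E'
from h import *
from station import ctrl, imaging
o=ctrl.get_obs(); p=np.load("shear.npy");jaw=(-np.sin(p[2]),np.cos(p[2]))
print(inv(p,o["tool_pos"]),o["opening"],shift(o,Xf(p,[-290,-45,90])[0],jaw))
for n in("wrist","scene"):
    d=imaging.get_image(n); np.savez(f"pics/{n}5.npz",**d); cv2.imwrite(f"pics/{n}5.png",cv2.cvtColor(d["color"],cv2.COLOR_RGB2BGR))
E
```

```text
t: 5.55
tool_pos: [0.5582, -0.0442, 0.1277]
tool_rot: [0.024, 1.559, -0.017]
contact_force: [0.5, 0.2, 0.2]
opening: 0.0338
[[-196.10333304   27.47875076  127.68484254]] 0.03379258357382767 (array([ 38.1, -94.1,  72. ]), 0.0006)
```

View pics/wrist5.png

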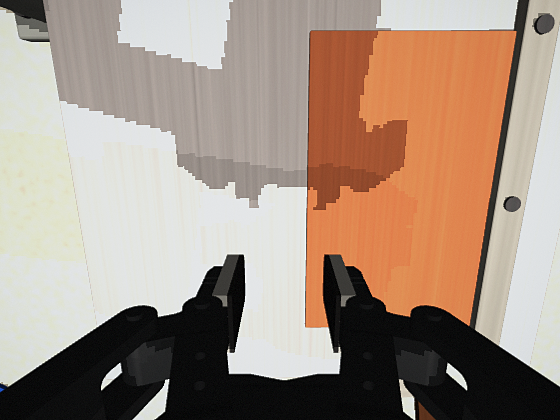

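View pics/scene5.png

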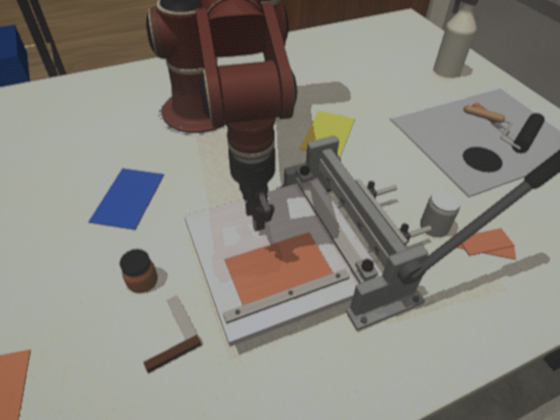

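```bash
python3 - <<'E'
from h import *
d=load("wrist5"); p=np.load("shear.npy")
for u in [(309,30),(517,30),(306,327)]: print(np.round(inv(p,ray_z(d,u,.064)),1))
E
python3 -m jog '[[[0,-0.047,0.036,0,0.2],[0,-0.09,0.07,0,0.2],[0,-0.099,0.072,0,0.2],[0.03,-0.099,0.072,0,0.2],[0.05,-0.099,0.072,0,0.2],[0.05,-0.099,0.072,0,0.2],[0.05,-0.099,0.072,0,0.2]]]'
python3 - <<'E'
from h import *
from station import ctrl, imaging
o=ctrl.get_obs(); p=np.load("shear.npy");jaw=(-np.sin(p[2]),np.cos(p[2]))
print(inv(p,o["tool_pos"]),o["opening"],shift(o,Xf(p,[-295,-45,62])[0],jaw))
for n in("wrist",):
    d=imaging.get_image(n); np.savez(f"pics/{n}6.npz",**d); cv2.imwrite(f"pics/{n}6.png",cv2.cvtColor(d["color"],cv2.COLOR_RGB2BGR))
E
```

```text
[[-86.2  11.8  64. ]]
[[-85.8 -99.   64. ]]
[[-266.6   10.2   64. ]]
t: 6.35
tool_pos: [0.6241, -0.1437, 0.0715]
tool_rot: [0.026, 1.569, -0.015]
contact_force: [0.2, 0.5, -0.3]
opening: 0.0342
[[-293.87201544  -41.04737602   71.4839397 ]] 0.034189490987443345 (array([ 9.5, -1.2,  3.9]), 0.0006)
```

View pics/wrist6.png

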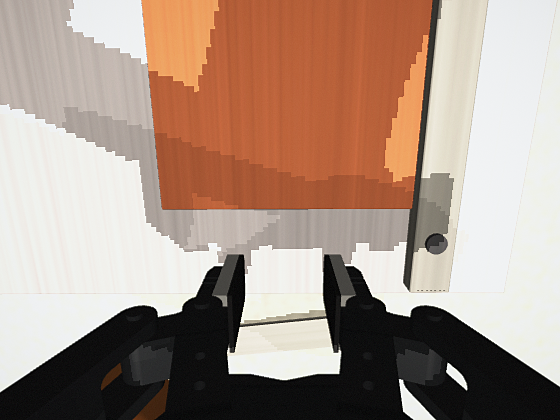

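```bash
python3 -m jog '[[[0.003,0,0.002,0,0.2],[0.006,0,0.004,0,0.2],[0.009,0,0.004,0,0.2],[0.009,0,0.004,0,0.2]]]'; python3 -m jog '[[[0.001,0,0,0,0.2],[0.002,0,0,0,0.2],[0.002,0,0,0,0.2]]]';python3 -m jog '[[[0.0005,0,0,0,0.2],[0.001,0,0,0,0.2],[0.001,0,0,0,0.2]]]'
```

```text
t: 6.8
tool_pos: [0.629, -0.1439, 0.0637]
tool_rot: [0.025, 1.567, -0.015]
contact_force: [-0.1, 0.3, -0.1]
opening: 0.0342
t: 7.1
tool_pos: [0.6288, -0.1439, 0.0616]
tool_rot: [0.026, 1.567, -0.015]
contact_force: [0.1, -0.0, 0.8]
opening: 0.0342
t: 7.4
tool_pos: [0.6288, -0.1438, 0.0605]
tool_rot: [0.026, 1.567, -0.015]
contact_force: [-0.3, 0.6, -0.1]
opening: 0.0341
```

```bash
python3 -m jog '[[[0.0005,0,0,0,0.2],[0.001,0,0,0,0.2],[0.001,0,0,0,0.2]]]'; python3 -m jog '[[[0.0005,0,0,0,0.2],[0.001,0,0,0,0.2],[0.001,0,0,0,0.2]]]'; python3 -m jog '[[[0.0005,0,0,0,0.2],[0.001,0,0,0,0.2],[0.001,0,0,0,0.2]]]'
```

```text
t: 7.7
tool_pos: [0.6287, -0.1438, 0.0594]
tool_rot: [0.026, 1.568, -0.015]
contact_force: [0.2, 0.4, -0.1]
opening: 0.0344
t: 8.0
tool_pos: [0.629, -0.1439, 0.0593]
tool_rot: [0.025, 1.567, -0.015]
contact_force: [-2.0, 0.9, 5.2]
opening: 0.0341
t: 8.3
tool_pos: [0.6293, -0.144, 0.0592]
tool_rot: [0.025, 1.567, -0.015]
contact_force: [-3.2, 0.7, 6.7]
opening: 0.0341
```

```bash
python3 -m jog '[[[-0.0018,0,0,0,0.2],[-0.0018,0.004,0,0,0.2],[-0.0018,0.009,0,0,0.2],[-0.0018,0.012,0,0,0.2],[-0.0018,0.015,0,0,0.2],[-0.0018,0.02,0,0,0.2],[-0.0018,0.025,0,0,0.2],[-0.0018,0.03,0,0,0.2],[-0.0018,0.035,0,0,0.2],[-0.0018,0.04,0,0,0.2],[-0.0018,0.045,0,0,0.2],[-0.0018,0.05,0,0,0.2]]]';  python3 - <<'E'
from h import *
from station import ctrl, imaging
o=ctrl.get_obs(); p=np.load("shear.npy");jaw=(-np.sin(p[2]),np.cos(p[2]))
print(inv(p,o["tool_pos"]),o["opening"],shift(o,Xf(p,[-130,-45,61])[0],jaw))
for n in("wrist",):
    d=imaging.get_image(n); np.savez(f"pics/{n}7.npz",**d); cv2.imwrite(f"pics/{n}7.png",cv2.cvtColor(d["color"],cv2.COLOR_RGB2BGR))
E
```

```text
t: 9.5
tool_pos: [0.6307, -0.0936, 0.0615]
tool_rot: [0.025, 1.567, -0.015]
contact_force: [0.3, -2.1, 0.9]
opening: 0.034
[[-243.59237182  -46.27388888   61.45209995]] 0.034013099018474116 (array([  1.1, 113.6,  -1.2]), 0.001)
```

View pics/wrist7.png

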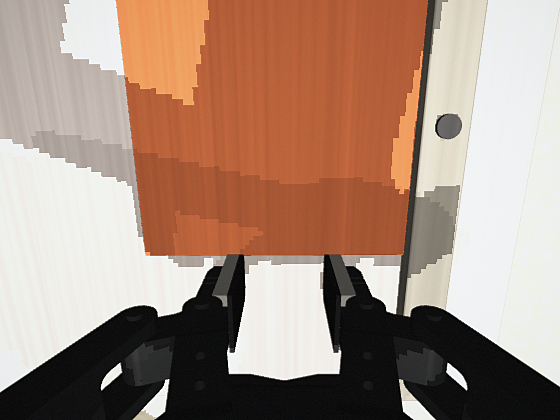

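```bash
python3 -m jog '[[[0.0005,0.008,-0.001,0,0.2],[0.0005,0.016,-0.001,0,0.2],[0.0005,0.024,-0.001,0,0.2],[0.0005,0.032,-0.001,0,0.2],[0.0005,0.04,-0.001,0,0.2],[0.0005,0.048,-0.001,0,0.2],[0.0005,0.056,-0.001,0,0.2],[0.0005,0.064,-0.001,0,0.2],[0.0005,0.072,-0.001,0,0.2],[0.0005,0.080,-0.001,0,0.2],[0.0005,0.086,-0.001,0,0.2],[0.0005,0.09,-0.001,0,0.2]]]';  python3 - <<'E'
from h import *
from station import ctrl, imaging
o=ctrl.get_obs(); p=np.load("shear.npy");jaw=(-np.sin(p[2]),np.cos(p[2]))
print(inv(p,o["tool_pos"]),o["opening"],shift(o,Xf(p,[-130,-45,61])[0],jaw))
for n in("wrist","side"):
    d=imaging.get_image(n); np.savez(f"pics/{n}8.npz",**d); cv2.imwrite(f"pics/{n}8.png",cv2.cvtColor(d["color"],cv2.COLOR_RGB2BGR))
a=cv2.imread("pics/side8.png")[130:290,150:350]; cv2.imwrite("pics/side8z.png",cv2.resize(a,None,fx=3.7,fy=3.7,interpolation=cv2.INTER_CUBIC))
E
```

```text
t: 10.75
tool_pos: [0.6318, -0.002, 0.0614]
tool_rot: [0.025, 1.567, -0.014]
contact_force: [-0.9, -2.1, 1.7]
opening: 0.034
[[-151.96744685  -44.93724858   61.37965744]] 0.03403995551563958 (array([ 0.5, 22. ,  0.1]), 0.0018)
```

View pics/wrist8.png

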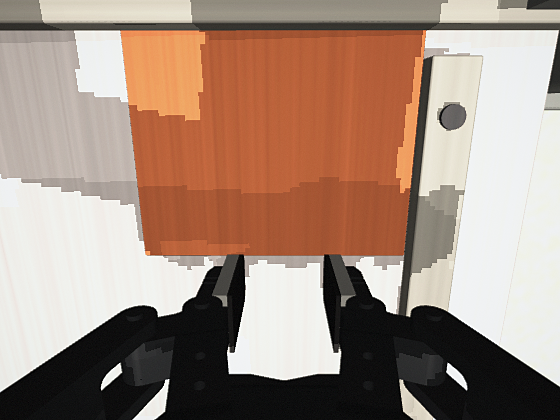

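View pics/side8z.png

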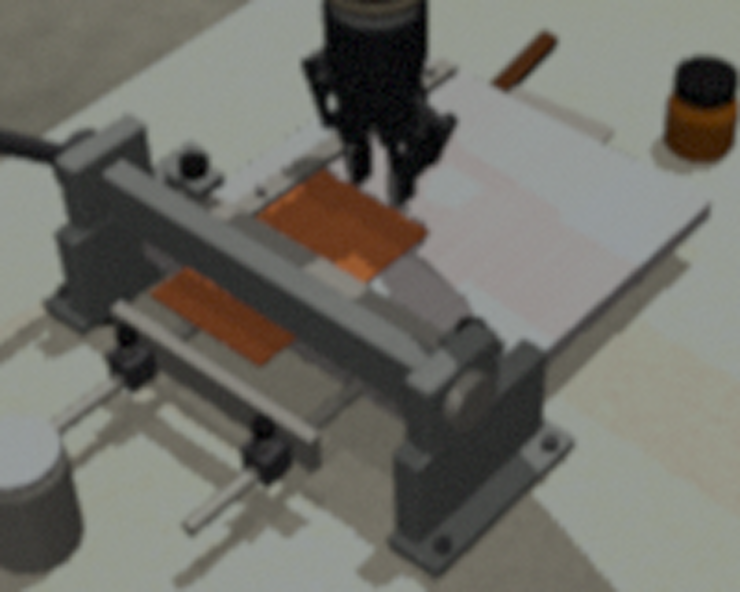

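```bash
python3 -m jog '[[[0,0.003,0,0,0.2],[0,0.006,0,0,0.2],[0,0.009,0,0,0.2],[0,0.012,0,0,0.2],[0,0.014,0,0,0.2],[0,0.015,0,0,0.2],[0,0.015,0,0,0.2]]]';python3 -m jog '[[[0,0.001,0,0,0.2],[0,0.002,0,0,0.2],[0,0.003,0,0,0.2]]]';python3 -m jog '[[[0,0.001,0,0,0.2],[0,0.002,0,0,0.2],[0,0.002,0,0,0.2]]]'
```

```text
t: 11.55
tool_pos: [0.6319, 0.0136, 0.0612]
tool_rot: [0.026, 1.568, -0.013]
contact_force: [0.4, -0.5, 0.2]
opening: 0.0343
t: 11.85
tool_pos: [0.632, 0.0166, 0.0613]
tool_rot: [0.027, 1.568, -0.013]
contact_force: [-0.7, -2.2, 0.6]
opening: 0.0343
t: 12.15
tool_pos: [0.6321, 0.0188, 0.0613]
tool_rot: [0.027, 1.568, -0.013]
contact_force: [-0.5, -2.0, 1.5]
opening: 0.0341
```

Run:
```python
from h import *
from station import ctrl, imaging
o=ctrl.get_obs(); p=np.load("shear.npy");jaw=(-np.sin(p[2]),np.cos(p[2]))
print(inv(p,o["tool_pos"]),o["opening"],shift(o,Xf(p,[-130,-45,61])[0],jaw))
for n in("side",):
    d=imaging.get_image(n); np.savez(f"pics/{n}9.npz",**d); cv2.imwrite(f"pics/{n}9.png",cv2.cvtColor(d["color"],cv2.COLOR_RGB2BGR))
a=cv2.imread("pics/side9.png")[190:270,160:260]; cv2.imwrite("pics/side9z.png",cv2.resize(a,None,fx=7,fy=7,interpolation=cv2.INTER_CUBIC))
```

```text
[[-131.16491949  -44.66946991   61.25467662]] 0.034128012134283785 (array([0.3, 1.2, 0.3]), 0.0019)
```

View pics/side9z.png

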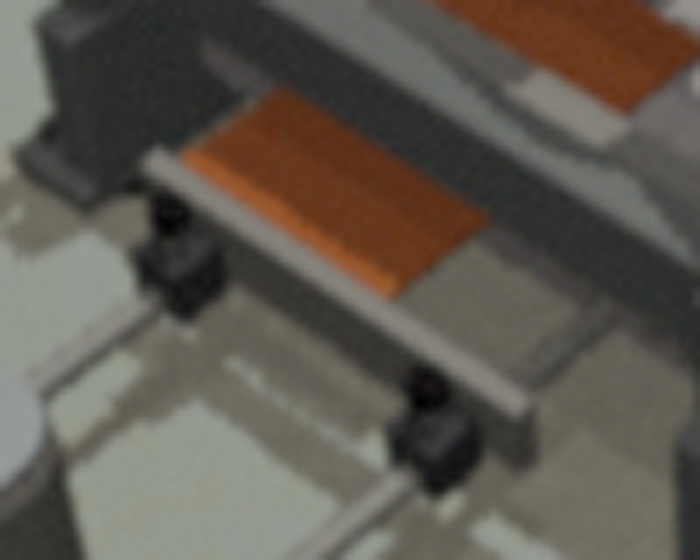

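```bash
for i in 1 2; do :; done; python3 -m jog '[[[0,0.001,0,-0.001,0.2],[0,0.002,0,-0.001,0.2],[0,0.002,0,-0.001,0.2]]]';python3 -m jog '[[[0,0.001,0,0,0.2],[0,0.002,0,0,0.2],[0,0.002,0,0,0.2]]]'
```

```text
t: 12.5
tool_pos: [0.6321, 0.021, 0.0613]
tool_rot: [0.026, 1.568, -0.011]
contact_force: [0.7, -1.7, 1.8]
opening: 0.034
t: 12.8
tool_pos: [0.6321, 0.0232, 0.0613]
tool_rot: [0.026, 1.568, -0.011]
contact_force: [0.3, -2.0, 1.8]
opening: 0.034
```

```bash
python3 -m jog '[[[0,0.001,0,0,0.2],[0,0.002,0,0,0.2],[0,0.002,0,0,0.2]]]';python3 -m jog '[[[0,0.001,0,0,0.2],[0,0.002,0,0,0.2],[0,0.002,0,0,0.2]]]'
```

```text
t: 13.1
tool_pos: [0.6322, 0.0254, 0.0613]
tool_rot: [0.026, 1.568, -0.011]
contact_force: [-0.8, -1.9, 1.0]
opening: 0.034
t: 13.4
tool_pos: [0.6323, 0.0266, 0.0615]
tool_rot: [0.025, 1.568, -0.012]
contact_force: [-0.6, -6.0, 2.3]
opening: 0.0343
```

```bash
python3 -m jog '[[[0,0.001,0,0,0.2],[0,0.0015,0,0,0.2],[0,0.0015,0,0,0.2]]]'
python3 - <<'E'
from h import *
from station import ctrl, imaging
o=ctrl.get_obs(); p=np.load("shear.npy");jaw=(-np.sin(p[2]),np.cos(p[2]))
print(inv(p,o["tool_pos"]),shift(o,Xf(p,[-130,-45,61])[0],jaw))
for n in("side","wrist"):
    d=imaging.get_image(n); np.savez(f"pics/{n}10.npz",**d); cv2.imwrite(f"pics/{n}10.png",cv2.cvtColor(d["color"],cv2.COLOR_RGB2BGR))
a=cv2.imread("pics/side10.png")[190:270,160:260]; cv2.imwrite("pics/side10z.png",cv2.resize(a,None,fx=7,fy=7,interpolation=cv2.INTER_CUBIC))
E
```

```text
t: 13.7
tool_pos: [0.6325, 0.0269, 0.0619]
tool_rot: [0.023, 1.568, -0.014]
contact_force: [-0.2, -6.4, 1.8]
opening: 0.0343
[[-123.08119859  -44.83823203   61.85795272]] (array([ 0.8, -6.9,  0.1]), 0.0034)
```

View pics/side10z.png

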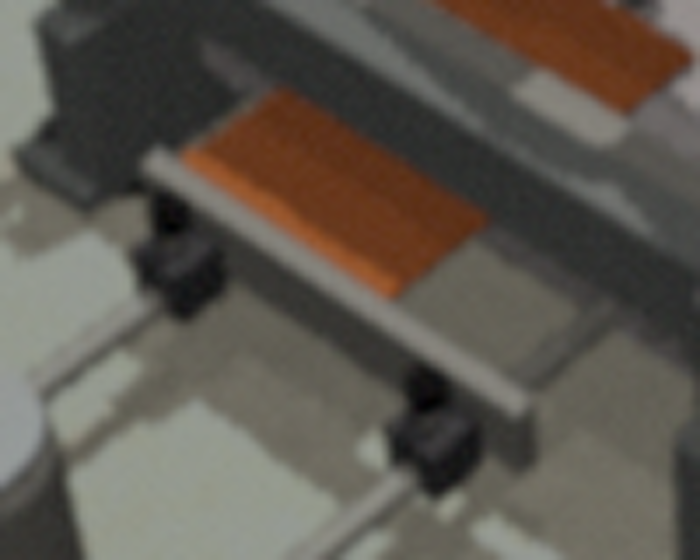

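View pics/wrist10.png

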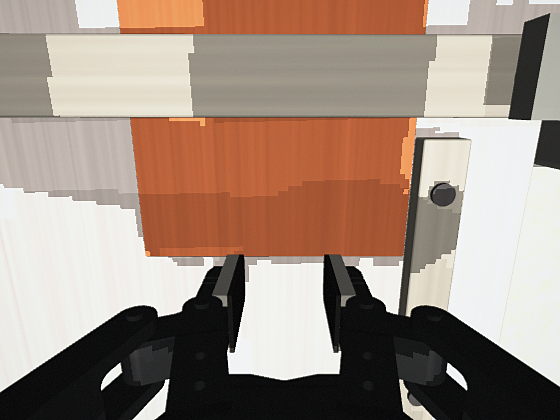

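Run:
```python
from h import *
im=cv2.imread("pics/wrist10.png")
cv2.imwrite("pics/wrist10z.png",cv2.resize(im[110:270,360:480],None,fx=3.7,fy=3.7,interpolation=cv2.INTER_NEAREST))
d=load("wrist10");p=np.load("shear.npy")
for u in [(146,256),(404,257),(413.5,120),(133,120)]: print(np.round(inv(p,ray_z(d,u,.064)),1))
```

```text
[[-113.9   12.6   64. ]]
[[-114.2  -98.    64. ]]
[[-57.  -96.2  64. ]]
[[-57.4  11.9  64. ]]
```

View pics/wrist10z.png

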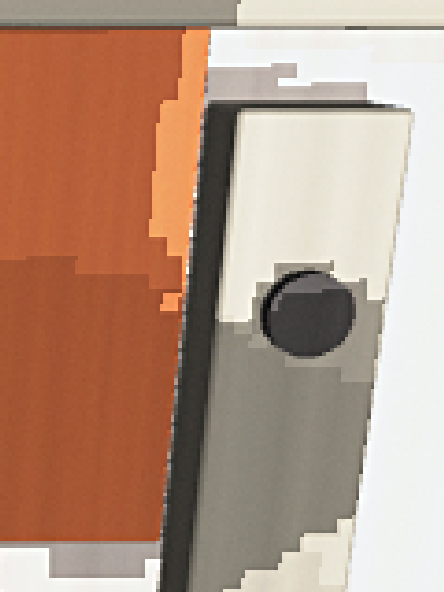

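```bash
python3 -m jog '[[[0,-0.008,0,-0.003,0.2],[0,-0.015,0,-0.003,0.2],[-0.03,-0.015,0,-0.003,0.2],[-0.045,-0.015,0,-0.003,1],[-0.045,-0.015,0,-0.003,1],[-0.045,-0.015,0,-0.003,1]]]'
python3 - <<'E'
from h import *
from station import ctrl, imaging
o=ctrl.get_obs(); p=np.load("shear.npy");jaw=(-np.sin(p[2]),np.cos(p[2]))
print(inv(p,o["tool_pos"]),o["opening"],shift(o,Xf(p,[-92,32,62])[0],jaw))
d=imaging.get_image("wrist"); np.savez("pics/wrist11.npz",**d); cv2.imwrite("pics/wrist11.png",cv2.cvtColor(d["color"],cv2.COLOR_RGB2BGR))
E
```

```text
t: 14.4
tool_pos: [0.6321, 0.0118, 0.1069]
tool_rot: [0.021, 1.567, -0.012]
contact_force: [0.4, -0.6, -0.9]
opening: 0.0006
[[-138.2259281   -44.92341069  106.94961338]] 0.0005631941285047358 (array([ 44.9,  46.5, -76.8]), 0.0064)
```

View pics/wrist11.png

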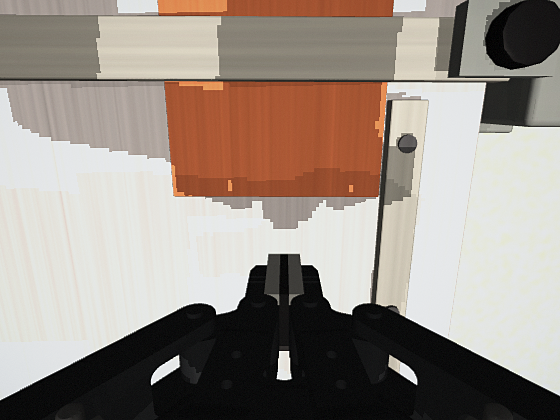

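```bash
python3 -m jog '[[[0,0,-0.04,0.006,1],[0,0,-0.077,0.006,1],[0,0.023,-0.077,0.006,1],[0,0.0465,-0.077,0.006,1],[0.02,0.0465,-0.077,0.006,1],[0.035,0.0465,-0.077,0.006,1],[0.04,0.0465,-0.077,0.006,1],[0.045,0.0465,-0.077,0.006,1],[0.045,0.0465,-0.077,0.006,1]]]'
python3 - <<'E'
from h import *
from station import ctrl, imaging
o=ctrl.get_obs(); p=np.load("shear.npy");jaw=(-np.sin(p[2]),np.cos(p[2]))
print(inv(p,o["tool_pos"]),o["opening"],shift(o,Xf(p,[-92,22,62])[0],jaw))
d=imaging.get_image("wrist"); np.savez("pics/wrist12.npz",**d); cv2.imwrite("pics/wrist12.png",cv2.cvtColor(d["color"],cv2.COLOR_RGB2BGR))
E
```

```text
t: 15.35
tool_pos: [0.5557, 0.0598, 0.0609]
tool_rot: [0.026, 1.569, -0.017]
contact_force: [0.5, 0.4, 0.8]
opening: 0.0001
[[-92.28129841  32.78842437  60.87050916]] 7.598505308561106e-05 (array([-1.1,  0.3, 10.8]), -0.0002)
```

View pics/wrist12.png

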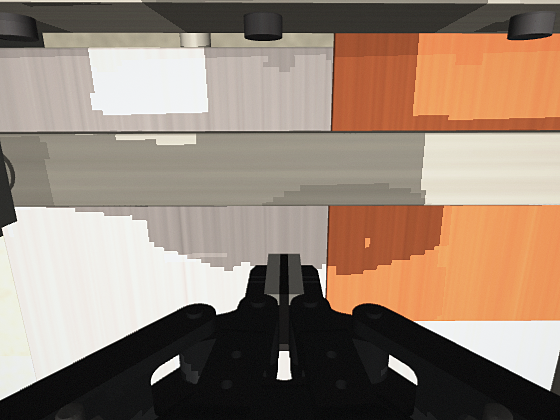

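```bash
python3 -m jog '[[[-0.001,0,0.003,0,1],[-0.001,0,0.006,0,1],[-0.001,0,0.009,0,1],[-0.001,0,0.011,0,1],[-0.001,0,0.011,0,1]]]';python3 -m jog '[[[0,0,0.001,0,1],[0,0,0.002,0,1],[0,0,0.002,0,1]]]';python3 -m jog '[[[0,0,0.001,0,1],[0,0,0.002,0,1],[0,0,0.002,0,1]]]'
```

```text
t: 15.9
tool_pos: [0.5672, 0.0594, 0.0622]
tool_rot: [0.026, 1.568, -0.017]
contact_force: [-0.0, -0.4, 0.8]
opening: 0.0003
t: 16.2
tool_pos: [0.5687, 0.0593, 0.0619]
tool_rot: [0.025, 1.569, -0.017]
contact_force: [-1.9, -1.5, 0.3]
opening: -0.0002
t: 16.5
tool_pos: [0.569, 0.0594, 0.0613]
tool_rot: [0.025, 1.574, -0.017]
contact_force: [-7.8, -0.6, 4.1]
opening: 0.0
```

```bash
python3 -m jog '[[[-0.0005,0,0.001,0,1],[-0.0005,0,0.002,0,1],[-0.0005,0,0.003,0,1],[-0.0005,0,0.003,0,1]]]'
python3 - <<'E'
from h import *
from station import ctrl, imaging
o=ctrl.get_obs(); p=np.load("shear.npy")
print(inv(p,o["tool_pos"]))
E
python3 -m jog '[[[0,0,-0.006,0,1],[0,0,-0.014,0,1],[-0.03,0,-0.014,0,1],[-0.045,0,-0.014,0,1],[-0.045,0,-0.014,0,1]]]'
python3 - <<'E'
from h import *
from station import ctrl, imaging
o=ctrl.get_obs(); p=np.load("shear.npy");jaw=(-np.sin(p[2]),np.cos(p[2]))
print(inv(p,o["tool_pos"]),o["opening"],shift(o,Xf(p,[-138,-45,62])[0],jaw))
for n in("side","wrist"):
    d=imaging.get_image(n); np.savez(f"pics/{n}13.npz",**d); cv2.imwrite(f"pics/{n}13.png",cv2.cvtColor(d["color"],cv2.COLOR_RGB2BGR))
E
```

```text
t: 16.9
tool_pos: [0.5691, 0.0595, 0.0609]
tool_rot: [0.025, 1.582, -0.016]
contact_force: [-11.1, 0.1, 5.0]
opening: -0.0003
[[-92.2004416   19.34525508  60.93442521]]
t: 17.4
tool_pos: [0.5584, 0.0596, 0.1099]
tool_rot: [0.025, 1.574, -0.016]
contact_force: [0.2, -1.4, 0.6]
opening: -0.0002
[[-92.42064939  30.06605475 109.8861116 ]] -0.0001846922113849708 (array([ 47.4, -45.9,  75.2]), 0.0003)
```

View pics/wrist13.png

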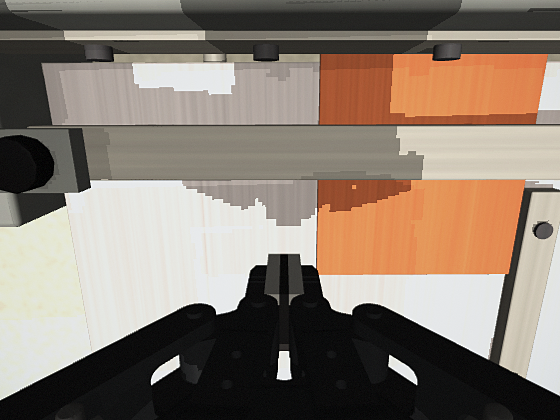

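```bash
python3 -m jog '[[[0,-0.046,0,0,1],[0,-0.046,0.04,0,1],[0,-0.046,0.075,0,1],[0.02,-0.046,0.075,0,1],[0.035,-0.046,0.075,0,1],[0.045,-0.046,0.075,0,1],[0.0475,-0.046,0.075,0,1],[0.0475,-0.046,0.075,0,1],[0.0475,-0.046,0.075,0,1]]]'
python3 - <<'E'
from h import *
from station import ctrl
o=ctrl.get_obs(); p=np.load("shear.npy");jaw=(-np.sin(p[2]),np.cos(p[2]))
print(inv(p,o["tool_pos"]),shift(o,Xf(p,[-124,-45,62])[0],jaw))
E
```

```text
t: 18.4
tool_pos: [0.6289, 0.012, 0.06]
tool_rot: [0.025, 1.581, -0.016]
contact_force: [-6.2, 0.5, 12.5]
opening: -0.0002
[[-138.10971253  -41.68683778   60.00101601]] (array([-2. , 14.1,  3.3]), 0.0007)
```

```bash
python3 -m jog '[[[-0.002,0,0,0,1],[-0.002,0,0.003,0,1],[-0.002,0.003,0.003,0,1],[-0.002,0.006,0.003,0,1],[-0.002,0.009,0.003,0,1],[-0.002,0.012,0.003,0,1],[-0.002,0.012,0.003,0,1]]]';python3 -m jog '[[[0,0.001,0,0,1],[0,0.002,0,0,1],[0,0.002,0,0,1]]]';python3 -m jog '[[[0,0.001,0,0,1],[0,0.002,0,0,1],[0,0.002,0,0,1]]]'
```

```text
t: 19.1
tool_pos: [0.6321, 0.0244, 0.0618]
tool_rot: [0.024, 1.582, -0.016]
contact_force: [-0.4, -0.3, -0.2]
opening: 0.0001
t: 19.4
tool_pos: [0.6323, 0.0258, 0.0621]
tool_rot: [0.023, 1.581, -0.017]
contact_force: [0.8, -3.2, 1.0]
opening: 0.0002
t: 19.7
tool_pos: [0.6326, 0.0265, 0.0626]
tool_rot: [0.022, 1.581, -0.019]
contact_force: [-1.1, -5.6, 2.1]
opening: -0.0006
```

```bash
python3 -m jog '[[[0.001,0.001,0,0,1],[0.001,0.002,0,0,1],[0.001,0.003,0,0,1],[0.001,0.003,0,0,1]]]';python3 -m jog '[[[0.0005,0.002,0,0,1],[0.0005,0.004,0,0,1],[0.0005,0.004,0,0,1]]]'
```

```text
t: 20.1
tool_pos: [0.6327, 0.0268, 0.0625]
tool_rot: [0.017, 1.581, -0.023]
contact_force: [-2.9, -10.6, 3.6]
opening: 0.0002
t: 20.4
tool_pos: [0.6332, 0.0275, 0.0632]
tool_rot: [0.012, 1.581, -0.028]
contact_force: [-3.0, -12.1, 5.6]
opening: 0.0001
```

```bash
python3 -m jog '[[[0,-0.006,0,0,1],[0,-0.015,0,0,1],[0,-0.025,0,0,1],[-0.04,-0.03,0,0,1],[-0.06,-0.03,0,0,1],[-0.06,-0.03,0,0,1]]]'
python3 - <<'E'
from h import *
from station import ctrl, imaging
o=ctrl.get_obs(); p=np.load("shear.npy")
print(inv(p,o["tool_pos"]))
d=imaging.get_image("wrist"); np.savez("pics/wrist14.npz",**d); im=cv2.cvtColor(d["color"],cv2.COLOR_RGB2BGR); cv2.imwrite("pics/wrist14.png",im)
E
```

```text
t: 21.0
tool_pos: [0.6357, -0.0025, 0.1278]
tool_rot: [0.012, 1.573, -0.028]
contact_force: [-0.1, -0.0, 0.2]
opening: 0.0003
[[-152.3465069   -48.88836324  127.80507528]]
```

View pics/wrist14.png

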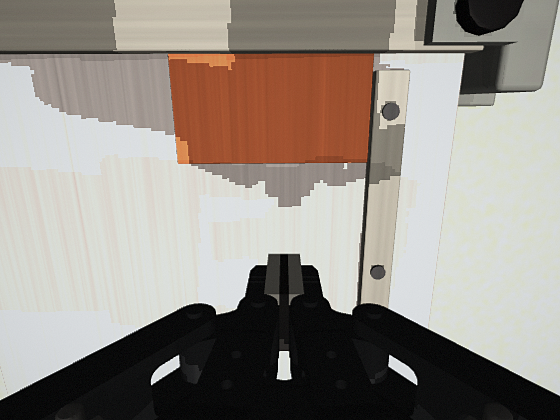

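```bash
python3 - <<'E'
from h import *
from station import ctrl
d=load("wrist14"); c=-d["R"].T@d["t"]; o=ctrl.get_obs(); p=np.load("shear.npy");jaw=(-np.sin(p[2]),np.cos(p[2]))
print(c-o["tool_pos"],d["R"][2])
im=cv2.imread("pics/wrist14.png"); cv2.imwrite("pics/wrist14z.png",cv2.resize(im[45:180,330:430],None,fx=4.4,fy=4.4,interpolation=cv2.INTER_NEAREST))
print(shift(o,Xf(p,[100,-30,300])[0],jaw))
E
python3 -m jog '[[[-0.05,0,0,0,1],[-0.1,0,0,0,1],[-0.15,0.0,0,0.0,1],[-0.172,0.04,0,0,1],[-0.172,0.09,0,0,1],[-0.172,0.14,0,0,1],[-0.172,0.18,0,0,1],[-0.172,0.18,-0.01,0,1],[-0.172,0.18,-0.01,0,1]]]'
python3 - <<'E'
from h import *
from station import ctrl, imaging
o=ctrl.get_obs(); p=np.load("shear.npy")
print(inv(p,o["tool_pos"]))
d=imaging.get_image("wrist"); np.savez("pics/wrist15.npz",**d); im=cv2.cvtColor(d["color"],cv2.COLOR_RGB2BGR); cv2.imwrite("pics/wrist15.png",im)
E
```

```text
[0.00511177 0.07256072 0.14533444] [-0.00968887 -0.28802104 -0.95757506]
(array([-177.1,  250.4,  -18.3]), 0.0013)
t: 21.95
tool_pos: [0.6287, 0.1806, 0.2932]
tool_rot: [0.01, 1.581, -0.027]
contact_force: [0.5, -0.1, -0.1]
opening: 0.0003
[[ 30.43189015 -36.9392841  293.17300136]]
```

View pics/wrist15.png

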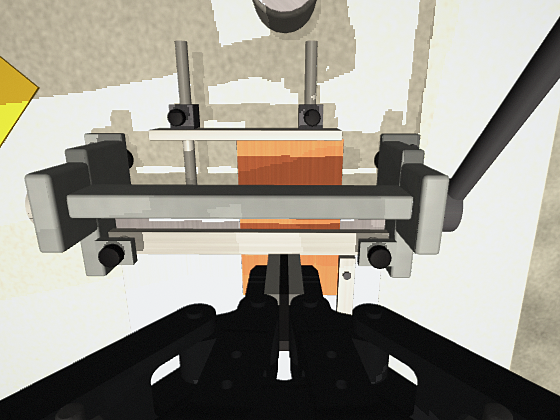

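View pics/wrist14z.png

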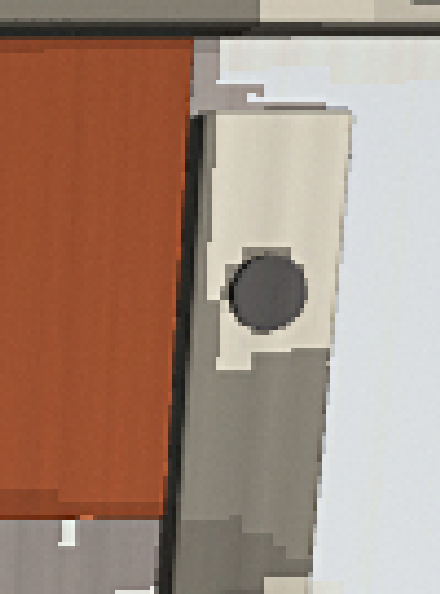

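```bash
python3 -m jog '[[[0.0,-0.03,0,0,1],[0.0,-0.055,0,0,1],[0,-0.055,0,0,1],[0,-0.055,0,0,1]]]'
python3 - <<'E'
from h import *
from station import ctrl, imaging
o=ctrl.get_obs(); p=np.load("shear.npy")
print(inv(p,o["tool_pos"]))
d=imaging.get_image("wrist"); np.savez("pics/wrist16.npz",**d); im=cv2.cvtColor(d["color"],cv2.COLOR_RGB2BGR); cv2.imwrite("pics/wrist16.png",cv2.resize(im[40:180,130:400],None,fx=2.9,fy=2.9,interpolation=cv2.INTER_NEAREST))
print(inv(p,-d["R"].T@d["t"]))
E
```

```text
t: 22.4
tool_pos: [0.628, 0.123, 0.2939]
tool_rot: [0.014, 1.58, -0.03]
contact_force: [0.4, 0.0, -0.6]
opening: -0.0001
[[-27.16999061 -37.85541258 293.85183581]]
[[ 45.76853187 -40.75672933 436.70487543]]
```

View pics/wrist16.png

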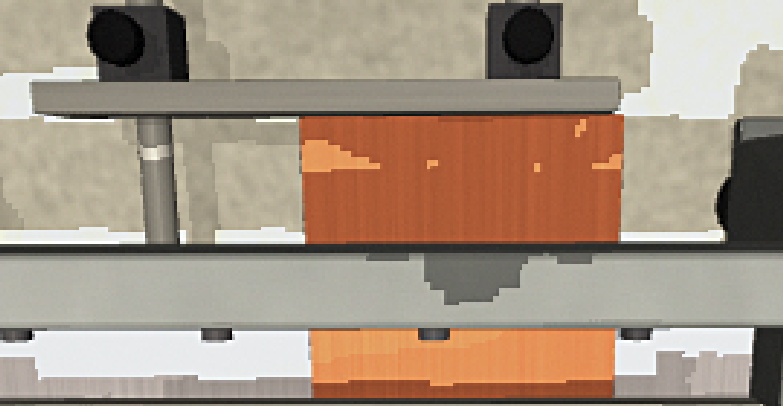

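Run:
```python
from h import *
d=load("wrist16"); p=np.load("shear.npy")
for u in [(345,79.7),(341.4,175),(233.6,79.7),(237.5,175)]: print(np.round(inv(p,ray_z(d,u,.064)),1))
d=load("wrist14")
for u in [(330+190/4.4,45+40/4.4),(330+163/4.4,45+515/4.4)]: print("R",np.round(inv(p,ray_z(d,u,.064)),1))
for u in [(330+159/4.4,45+590/4.4)]: print("fence foot",np.round(inv(p,ray_z(d,u,.06)),1))
from station import imaging
for n in("scene","side"):
    e=imaging.get_image(n); cv2.imwrite(f"pics/{n}17.png",cv2.cvtColor(e["color"],cv2.COLOR_RGB2BGR))
```

```text
[[ 65.6 -97.5  64. ]]
[[-29.3 -98.3  64. ]]
[[65.8 11.9 64. ]]
[[-29.4  11.7  64. ]]
R [[-55.4 -97.9  64. ]]
R [[-113.3  -98.6   64. ]]
fence foot [[-124.2  -99.7   60. ]]
```

View pics/scene17.png

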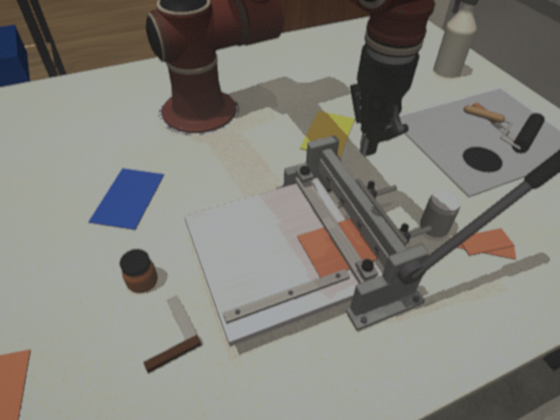

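View pics/side17.png

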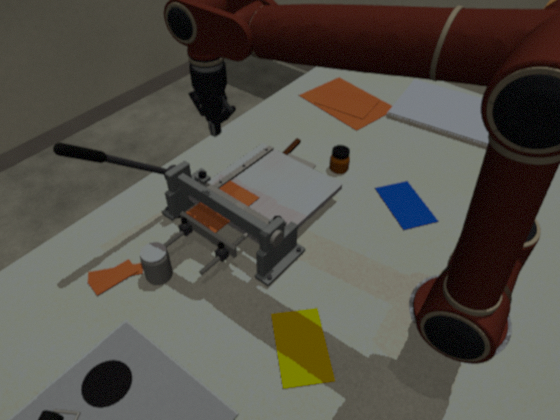

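Run:
```python
from h import *
from station import ctrl
o=ctrl.get_obs(); p=np.load("shear.npy");jaw=(-np.sin(p[2]),np.cos(p[2]))
print(shift(o,Xf(p,[-165,-85,92])[0],jaw))
```

```text
(array([ 203.1, -137.4,   48.9]), 0.0018)
```

```bash
python3 -m jog '[[[0,-0.045,0.016,0,1],[0,-0.09,0.032,0,1],[0,-0.135,0.048,0,1],[0.04,-0.137,0.049,0,1],[0.08,-0.137,0.049,0,1],[0.12,-0.137,0.049,0,1],[0.16,-0.137,0.049,0,1],[0.19,-0.137,0.049,0,1],[0.2,-0.137,0.049,0,1],[0.2,-0.137,0.049,0,1],[0.2,-0.137,0.049,0,1]]]'
python3 - <<'E'
from h import *
from station import ctrl, imaging
o=ctrl.get_obs(); p=np.load("shear.npy")
print(inv(p,o["tool_pos"]))
d=imaging.get_image("wrist"); np.savez("pics/wrist18.npz",**d); im=cv2.cvtColor(d["color"],cv2.COLOR_RGB2BGR); cv2.imwrite("pics/wrist18.png",im);cv2.imwrite("pics/wrist18z.png",cv2.resize(im[80:250,220:370],None,fx=3.5,fy=3.5,interpolation=cv2.INTER_NEAREST))
E
```

```text
t: 23.65
tool_pos: [0.673, -0.0155, 0.0972]
tool_rot: [0.011, 1.577, -0.028]
contact_force: [0.2, -0.0, 1.4]
opening: -0.0002
[[-164.36584754  -86.48858392   97.17134556]]
```

View pics/wrist18.png

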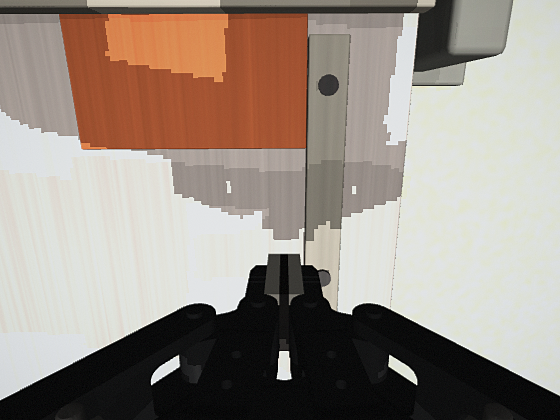

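View pics/wrist18z.png

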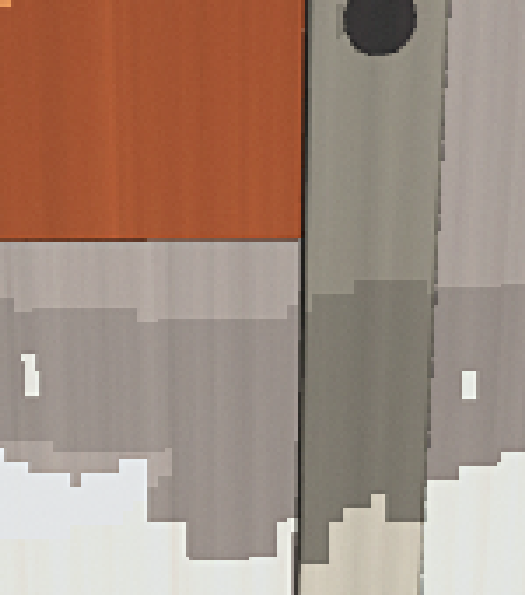

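```bash
python3 -m jog '[[[-0.04,0,0,0,1],[-0.09,0,0,0,1],[-0.14,0,0,0,1],[-0.15,-0.03,-0.02,0,1],[-0.15,-0.05,-0.04,0,1],[-0.15,-0.05,-0.04,0,1]]]'
python3 - <<'E'
from station import ctrl
print(ctrl.finish_job())
E
```

```text
t: 24.3
tool_pos: [0.633, -0.065, 0.2533]
tool_rot: [0.011, 1.57, -0.032]
contact_force: [-0.0, 0.8, -1.1]
opening: 0.0002
the job is handed in; nothing more can be done
None
```

The copper plate is set against both the back gauge and the side fence, and the job is handed in at 24.3 s of the 72 s allowed.

I pushed it flush to the fence first, then slid it about 150 mm under the hold-down bar until it met the gauge. After that I seated it against the fence again at about 11 N, and finally against the gauge at about 12 N. The gauge slips at 45 N, and in the side pictures it had not moved.

**Last checks:**
- **Gauge:** the wrist picture from above shows no gap along the leading edge.
- **Fence:** the wrist picture from above the fence shows no gap along the right edge.
- **Bystanders:** the jar, the tin and the try square look unmoved in the final pictures.
- **Hand:** it finished about 19 cm above the bed, touching nothing.

**What disagreed or went less cleanly:**
- **Pixel measurements:** they put the right edge 1 to 2 mm off the fence, turned about 0.3°. That is within the camera calibration error, and neither the contact pushes nor the close-up picture showed it.
- **Bed touches:** the fingertips touched the bed twice. One was a deliberate height check at about 7 N, and the other a slight overshoot at about 12 N.
- **Last gauge push:** the fingertips crept up to about 63.2 mm, still below the plate's 64 mm top. I stopped there.

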